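# Back the sample carousel up one notch

## Task

The sample carousel has been fed one notch too far: the red cup has gone past the black pointer. With a fingertip push the black knob of the yellow pawl's lever over, so that the pawl lifts out of the ratchet and stays up; push one of the blue pegs to turn the carousel back (clockwise from above) by one notch, so that the red cup stands at the pointer; then push the knob over again so that the pawl drops fully into the ratchet. Do not turn the carousel more than that one notch, and leave the brass weight, the vial and the orange stopper where they stand.

Things in the scene. Friction and masses are not known exactly. Their poses are not given: they have to be found in the camera images.
- stand: Fixed grey stand: round foot 232 mm across, 12 mm thick. Origin: on the bench, on the carousel's vertical axis; z up. Black pointer on its -x side, 115 to 127 mm from the axis, 45 mm high. Pawl bracket (64 mm high) at x -94 to -72, y -115 to -85 mm; the pawl's pivot is at x -80, y -100 mm, height 56 mm, its pin along y.
- carousel (a joint): Angle of the white carousel (216 mm across), rad; grows clockwise from above = backward, the way the pawl blocks. About 0 at the start; one notch is 0.628. Stiff (about 2 N at a peg), stays where left. With the pawl down a tooth stops it 0.09 past each notch; for the pawl to drop in fully, be at most 0.06 past the notch and at most 0.12 short of it.
- pawl (a joint): Angle of the yellow pawl, rad: 0 fully down in the ratchet, 0.9 fully lifted against its stop. An over-centre bell crank weighted by its knob: pushed past the middle (about 0.45) it falls over by itself and stays there. Needs less than 1 N at the knob.
- lever_knob (a point): Centre of the black ball knob, 22 mm across, on the pawl's 8 mm lever, 55 mm from the pivot line, at the stand's y -140 mm (40 mm outside the pawl arm). Pawl down: x -56 mm, 105 mm high; pushing it along the stand's -x lifts the pawl; lifted: x -104 mm, same height (111 mm between). Pushing it along +x drops the pawl.
- pawl_nose (a point): Bottom of the pawl's nose (10 x 12 mm), 80 mm from the pivot towards the stand's +x; 29 mm above the bench when down. The arm above it is 12 mm wide and swings up steeply, nose 60 mm higher, when lifted.
- peg_0 (a point): Top of a blue upright peg on the carousel, 9 mm in diameter, at a height of 78 mm (it stands 42 mm out of the deck), 72.5 mm from the axis. At carousel angle 0 it stands at 54 degrees, counter-clockwise from the stand's x axis.
- peg_1 (a point): The same, at 126 degrees.
- peg_2 (a point): The same, at 198 degrees.
- peg_3 (a point): The same, at 270 degrees (beside the pawl's nose).
- peg_4 (a point): The same, at 342 degrees.
- red_cup (a point): Centre of the top of the one red cup (22 mm across, among white ones, tops 44 mm high, 53 mm from the axis); it belongs at the pointer, on the stand's -x side. The steel ratchet teeth on the outer ring are at most 38 mm high.
- pointer_tip (a point): Tip of the black pointer, 105 mm from the axis on the stand's -x side, 43 mm high.
- by_weight_1: Loose brass weight beside the stand, 25 mm across, 26 mm high; origin at the centre of its underside. Leave alone.
- by_vial_4: Loose glass vial with green cap, 25 mm across, 50 mm high; origin at the centre of its underside. Leave alone.
- by_stopper_2: Loose orange stopper, 30 mm across, 22 mm high; origin at the centre of its underside. Leave alone.

How it is judged:
By the outcome, as a careful person would: the job done as asked, in the order asked, and still so for the second after the job is handed in, with the robot touching nothing.
It also fails if it takes over 54 s, if anything falls off the work surface, if the arm or the gripper's body presses on something with over 40 N, if the wrist force passes 120 N, or if a joint passes its speed limit or range.

## Robot

A 7-joint arm with a two-finger parallel gripper is mounted at the origin on a cart in front of the work surface, level with it; the furniture and walls round the work are solid. World frame = base frame: x ahead of the robot, y to its left, z up, the work surface at z = 0. Lengths are in mm, angles in rad, forces in N, time in s.
With the tool pointing down it reaches from about 400 to 850 mm from the base axis. Payload 4.5 kg.
Tool frame: the origin (TCP) lies midway between the tips of the shut fingers; the grasp point (between the pads) lies 19 mm behind it; z points along the fingers, y is the line along which they close (so a half turn about z gives the same grasp; the last joint's range is limited). The gripper opens to 85 mm and grips with 20 to 120 N. Pads are 22 mm wide; open, the fingers measure 114 mm over their backs; the gripper's body (76 mm by 85 mm) begins 54 mm behind the grasp point. The pads swing forward as they close: fully open they stand 13 mm farther back than shut.
Start: joints at [1.373, 0.689, -0.195, 1.565, 0.157, 0.902, -0.215], TCP at [143.609, -608.301, 231.317] pointing down, gripper open.
Joint ranges: [-3.01, 3.01], [-0.46, 2.08], [-1.47, 1.51], [0.13, 2.56], [-1, 4.14], [0.04, 2.09], [-2.66, 2.66]. Speed limits (rad/s): [2.57, 2.57, 3.14, 3.14, 3.14, 3.14, 3.14].

## Interface

Orientations are given as a unit quaternion [x, y, z, w].
In Python, from plant import env gives the robot as it stands.
- The arm moves only by the tool carry_out, never from a script. Its argument "steps" is one flat list of numbers, 7 for each row, row after row: the shift along the tool's x, y, z in cm, then the turn, a rotation vector about the tool's x, y, z in rad, then the closure, from 0 (fully open) to 1 (shut). In form: [dx, dy, dz, ax, ay, az, fingers, dx, dy, dz, ax, ay, az, fingers, ...]. A call has exactly 8 rows; each row is the pose to reach, as a shift and turn from the pose commanded when the call began, along the tool's axes at that moment; what a row does not reach only later rows make up. A row lasts 1/8 s, in which the tool goes at most 62.5 mm and 10.7 degrees, less where a joint would pass 70% of its speed; a pose out of reach is approached as far as the arm can. A call with a gripper value outside its range is refused whole. The fingers move at their own pace and stop on an object; "grip_force" is the grip in N (left out, the last holds). Time passes only in rows, so rows that repeat a pose let the fingers close, or fill a call up. It gives the time, the measured TCP pose, the force, the opening and the grip force at its end, in the units of the state.
- env.read_state(): the state, without advancing time (a new reading comes with each control period).
- env.read_camera(name): name is "side" or "top" or "wrist"; returns a dict with "img" (420x560x3 uint8, red, green, blue), "range_z" (420x560 float32, mm along the optical axis (not along the pixel's ray), 0 where there is no reading), "vertical_fov" (degrees; the focal length in pixels is half the picture's height over the tangent of half this angle, whatever the lens; pixels are square), "cx", "cy" (the principal point, pixels), "pose" (4x4, takes a point from camera to world coordinates). Camera axes: x right, y down, z forward; pixel columns grow to the right and rows downward; lengths in mm; the calibration is good to about 2 mm. The wrist camera is an equidistant fisheye: a pixel r from the principal point sees the ray r / f radians off the axis. A picture is of the moment at which its call begins.
- env.hand_in(): hands the job in; it is judged then, once.
The state is a dict: "time": time; "joint_positions": joint angles; "joint_vel": joint speeds; "tau": joint torques, N m; "tcp_pos": TCP position; "ee_rot": TCP orientation; "wrist_force": force on the tool from outside, world axes, zero at the start; "ft_torque": the same for the moment, N m; "gripper_width": finger opening in mm; "grasp_force": force on a finger pad.
Only numpy, scipy, OpenCV 4.12 (cv2) and the standard library are available. Lean on these libraries where they do the work, as an engineer would, in place of code of your own. Each camera call takes 0.05 s, during which the arm holds its last target. There are 200 camera calls.

## Working session

There is one attempt and no reset: what is moved stays moved. The work goes in short steps, Python scripts to look and compute and a tool call to move; the robot and the scene stay as the last step left them, time stands still between calls to the robot, and variables do not carry over. Pictures are saved under pics/ and viewed, at most 10 in all, crops included, and the job is handed in when it is done.

Besides the shell and the picture viewer there is one more tool, called after "Request:" by a JSON object that holds its "method" and its "body", one argument or row to a line. carry_out: Moves the arm, as the interface text tells. Its arguments: {"type":"object","properties":{"steps":{"type":"array","items":{"type":"number"}},"grip_force":{"type":"number"}},"required":["steps"]}

```bash
mkdir -p pics
cat > h.py <<'E'
from plant import env
import numpy as np, cv2
def cam(n):
    c=env.read_camera(n); c['f']=210/np.tan(np.radians(c['vertical_fov'])/2); return c
def save(c,fn): cv2.imwrite('pics/'+fn,c['img'][:,:,::-1])
def onplane(c,u,v,z):
    P=np.array(c['pose']); d=P[:3,:3]@np.array([(u-c['cx'])/c['f'],(v-c['cy'])/c['f'],1]); o=P[:3,3]
    return o+d*(z-o[2])/d[2]
def depthpt(c,u,v):
    P=np.array(c['pose']); z=c['range_z'][int(round(v)),int(round(u))]
    return P[:3,:3]@(z*np.array([(u-c['cx'])/c['f'],(v-c['cy'])/c['f'],1]))+P[:3,3]
E
python3 - <<'E'
from h import *
for n in('top','side'):
    c=cam(n); save(c,n+'0.png'); print(n,c['f'],np.round(c['pose'],2).tolist())
s=env.read_state(); print(s['time'],s['tcp_pos'],s['ee_rot'],s['gripper_width'])
E
```

```text
top 478.8167918832396 [[0.0, -1.0, 0.06, 487.71], [-1.0, -0.0, -0.01, 22.33], [0.01, -0.06, -1.0, 1233.19], [0.0, 0.0, 0.0, 1.0]]
side 435.70863987655514 [[0.91, -0.17, 0.39, 230.45], [-0.42, -0.36, 0.83, -686.28], [-0.0, -0.92, -0.4, 439.15], [0.0, 0.0, 0.0, 1.0]]
0.1 [ 143.40375033 -607.72185367  230.56784712] [ 9.93284138e-01  1.15697599e-01 -1.64729154e-04 -8.12394262e-04] 85.59153657710702
```

View pics/top0.png

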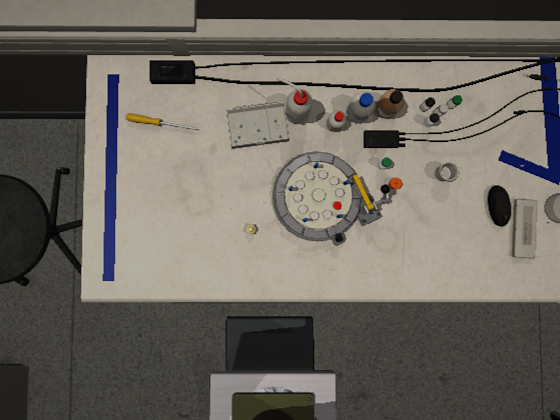

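View pics/side0.png

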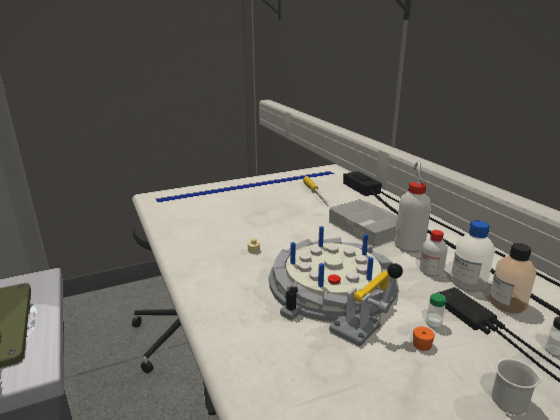

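The top view shows the carousel centred near (318,196), the pointer at (338,238), the pawl at (364,192), the knob at (385,188) with the orange stopper at (397,183) just beside it, and the vial at (386,162). The side view shows the knob at (395,271) and five blue pegs.

Run:
```python
from h import *
c=cam('top'); im=c['img']; h=cv2.cvtColor(im,cv2.COLOR_RGB2HSV)
cv2.imwrite('pics/topc.png',cv2.resize(im[130:260,260:420,::-1],None,fx=5,fy=4.6,interpolation=cv2.INTER_CUBIC))
def blobs(c,lo,hi,box,zs,mn=3):
    h=cv2.cvtColor(c['img'],cv2.COLOR_RGB2HSV); m=cv2.inRange(h,lo,hi); k=np.zeros_like(m); x0,y0,x1,y1=box; k[y0:y1,x0:x1]=m[y0:y1,x0:x1]
    n,l,s,ce=cv2.connectedComponentsWithStats(k)
    for i in range(1,n):
        if s[i,4]>=mn:
            ys,xs=np.where(l==i)
            print(s[i].tolist(),np.round(ce[i],1),[np.round(onplane(c,*ce[i],z)[:2],1).tolist() for z in zs], np.round(depthpt(c,*ce[i]),0))
B=(265,145,420,250)
print('blue');blobs(c,(100,100,40),(130,255,255),B,(78,57))
print('red');blobs(c,(0,150,60),(5,255,255),B,(44,));
print('orange');blobs(c,(6,150,60),(15,255,255),B,(22,))
print('yellow');blobs(c,(18,120,60),(35,255,255),B,(60,))
print('green');blobs(c,(50,100,40),(90,255,255),B,(50,))
print('black');blobs(c,(0,0,0),(180,255,45),B,(105,45),8)
d=cam('side');B=(250,210,460,350)
print('side blue')
h=cv2.cvtColor(d['img'],cv2.COLOR_RGB2HSV); m=cv2.inRange(h,(100,100,40),(130,255,255)); m[:, :250]=0; m[:,400:]=0;m[:210]=0;m[320:]=0
n,l,s,ce=cv2.connectedComponentsWithStats(m)
for i in range(1,n):
    if s[i,4]>10: 
        u=s[i,0]+s[i,2]/2-.5;v=s[i,1]+1; print(s[i].tolist(),np.round(onplane(d,u,v,78),1))
print('side black');blobs(d,(0,0,0),(180,255,45),(380,255,410,285),(105,),8)
blobs(d,(0,150,60),(5,255,255),(300,250,360,300),(44,))
```

```text
blue
[314, 163, 4, 5, 13] [315.7 165. ] [[668.0, -102.0], [671.2, -104.2]] [ 668. -102.   75.]
[344, 180, 5, 5, 16] [346.1 181.9] [[626.9, -175.6], [629.4, -179.2]] [ 627. -176.   76.]
[289, 186, 4, 5, 12] [290.5 188. ] [[611.6, -40.6], [613.8, -41.7]] [612. -41.  77.]
[337, 214, 5, 4, 13] [339.2 215.8] [[544.4, -158.2], [545.4, -161.5]] [ 544. -158.   79.]
[303, 218, 5, 4, 12] [305.  219.5] [[535.2, -75.5], [536.1, -77.3]] [535. -75.  80.]
red
[333, 202, 8, 8, 49] [336.9 205.1] [[572.6, -158.0]] [ 573. -158.   42.]
orange
[389, 178, 13, 11, 108] [395.2 183. ] [[631.0, -310.6]] [ 632. -313.   15.]
yellow
[352, 174, 22, 37, 221] [362.7 191.9] [[604.4, -219.5]] [ 604. -219.   61.]
green
[382, 158, 9, 9, 64] [386.1 162. ] [[680.3, -280.8]] [ 681. -282.   45.]
black
[364, 145, 41, 3, 116] [383.  145.9] [[710.0, -259.9], [721.9, -274.9]] [ 728. -282.   16.]
[350, 182, 4, 3, 8] [351.8 183. ] [[621.0, -184.5], [628.0, -195.5]] [ 630. -198.   32.]
[381, 185, 9, 9, 60] [385.  188.7] [[607.5, -263.2], [613.9, -278.4]] [ 606. -259.  120.]
[369, 196, 4, 6, 13] [370.5 198.6] [[583.9, -228.7], [589.0, -242.0]] [ 592. -250.   10.]
[369, 210, 4, 4, 11] [370.5 211.7] [[552.8, -228.3], [556.3, -241.7]] [ 558. -249.   10.]
[334, 233, 9, 9, 53] [338.3 237.4] [[492.0, -151.5], [492.3, -160.8]] [ 492. -160.   47.]
side blue
[319, 226, 5, 21, 69] [610.8 -46.4  78. ]
[363, 234, 5, 21, 87] [ 666.6 -109.5   78. ]
[291, 242, 4, 22, 84] [533.7 -80.8  78. ]
[367, 257, 6, 23, 105] [ 625.  -181.7   78. ]
[319, 263, 5, 24, 104] [ 543.3 -164.3   78. ]
side black
[388, 264, 14, 14, 157] [394.5 270.6] [[606.7, -264.7]] [ 601. -271.  110.]
[328, 275, 12, 9, 88] [333.7 278.8] [[568.1, -165.6]] [ 568. -166.   44.]
```

View pics/topc.png

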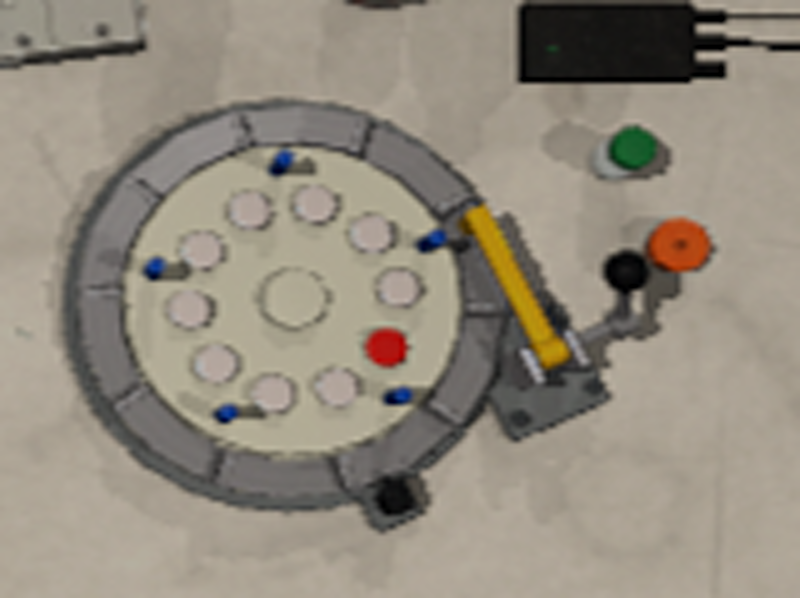

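The crop confirms the layout: the pawl arm runs from (550,350) to (475,215), the knob is at (627,270), and the nearest peg to the nose is at (432,240). The red cup is at (386,348) and the pointer at (395,497). The stand comes out at about (597,-113), yaw about 24°. I'll move to the knob's +x side with the fingers shut and the tool x axis along the stand's x.

Request:
{"method": "carry_out", "body": {
  "steps": [5,-2.07,0,0,0,-0.024,1,10,-4.13,0,0,0,-0.048,1,15,-6.2,0,0,0,-0.072,1,20,-8.26,0,0,0,-0.096,1,25,-10.33,0,0,0,-0.12,1,30,-12.4,0,0,0,-0.144,1,35,-14.46,0,0,0,-0.168,1,40,-16.5,0,0,0,-0.19,1],
  "grip_force": 30
}}

```text
time: 1.2
tcp_pos: [496.2, -354.7, 231.2]
ee_rot: [0.978, 0.21, -0.0, 0.0]
wrist_force: [-0.2, -0.4, 0.7]
gripper_width: -0.1
grasp_force: 0.0
```

```bash
cat >> h.py <<'E'
from scipy.spatial.transform import Rotation as R
def st():
    s=env.read_state(); r=R.from_quat(s['ee_rot']).as_matrix()
    print(s['time'],np.round(s['tcp_pos'],1),'toolx yaw',np.degrees(np.arctan2(r[1,0],r[0,0])),'w',s['gripper_width'],np.round(s['wrist_force'],1)); return s,r
def to(p):
    s,r=st(); print('d cm',np.round(r.T@(np.array(p)-s['tcp_pos'])/10,2))
E
python3 -c "
from h import *
to((648,-245.4,230))"
```

```text
1.2 [ 496.2 -354.7  231.2] toolx yaw 24.20604213595014 w -0.0770524090656952 [-0.2 -0.4  0.7]
d cm [18.33 -3.74  0.11]
```

Request:
{"method": "carry_out", "body": {
  "steps": [5,-1,0,0,0,0,1,10,-2,0,0,0,0,1,15,-3,0,0,0,0,1,18.3,-3.7,3,0,0,0,1,18.3,-3.7,7,0,0,0,1,18.3,-3.7,11,0,0,0,1,18.3,-3.7,13.7,0,0,0,1,18.3,-3.7,13.7,0,0,0,1]
}}

```text
time: 2.2
tcp_pos: [644.7, -246.5, 91.6]
ee_rot: [0.978, 0.209, -0.003, -0.001]
wrist_force: [-0.4, -0.7, -0.6]
gripper_width: 0.1
grasp_force: 0.0
```

```bash
python3 -c "
from h import *
c=cam('side');cv2.imwrite('pics/s1.png',cv2.resize(c['img'][150:360,220:500,::-1],None,fx=2.8,fy=2.8))
to((607,-264,93))"
```

```text
2.25 [ 646.3 -247.    93.7] toolx yaw 24.171118722653333 w -0.04625137590603607 [0.1 0.2 0.1]
d cm [-4.28 -0.05  0.07]
```

View pics/s1.png

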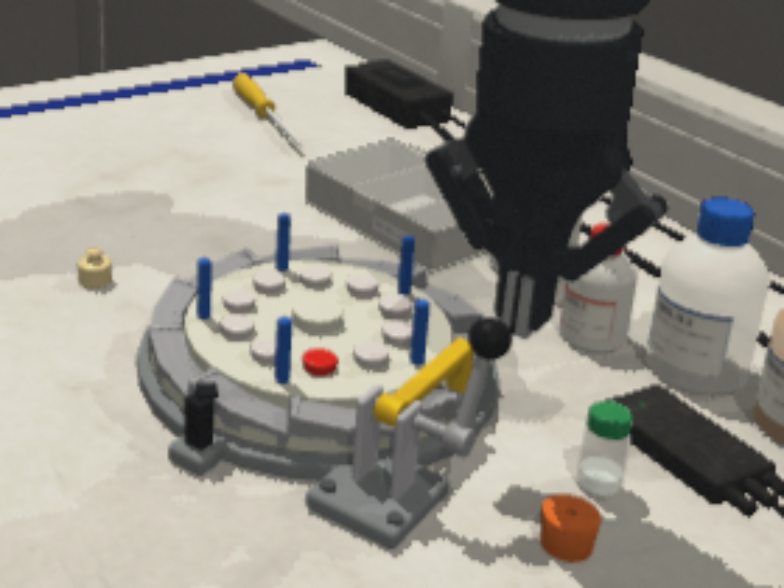

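The shut fingertips (520,325) stand just behind the knob (490,337) in line with the push, so I push along -tool x.

Request:
{"method": "carry_out", "body": {
  "steps": [-1,0,0,0,0,0,1,-2,0,0,0,0,0,1,-3,0,0,0,0,0,1,-3.8,0,0,0,0,0,1,-4.6,0,0,0,0,0,1,-5.4,0,0,0,0,0,1,-6.1,0,0,0,0,0,1,-6.1,0,0,0,0,0,1]
}}

```text
time: 3.25
tcp_pos: [590.3, -272.7, 94.2]
ee_rot: [0.978, 0.209, -0.0, 0.0]
wrist_force: [-0.2, 0.2, 0.4]
gripper_width: -0.2
grasp_force: 0.0
```

```bash
python3 -c "
from h import *
c=cam('side');cv2.imwrite('pics/s2.png',cv2.resize(c['img'][150:360,220:500,::-1],None,fx=2.8,fy=2.8))
st()"
```

```text
3.3 [ 591.  -272.3   94.3] toolx yaw 24.15553911285206 w -0.12296249325920693 [-1.   0.2  0.3]
```

View pics/s2.png

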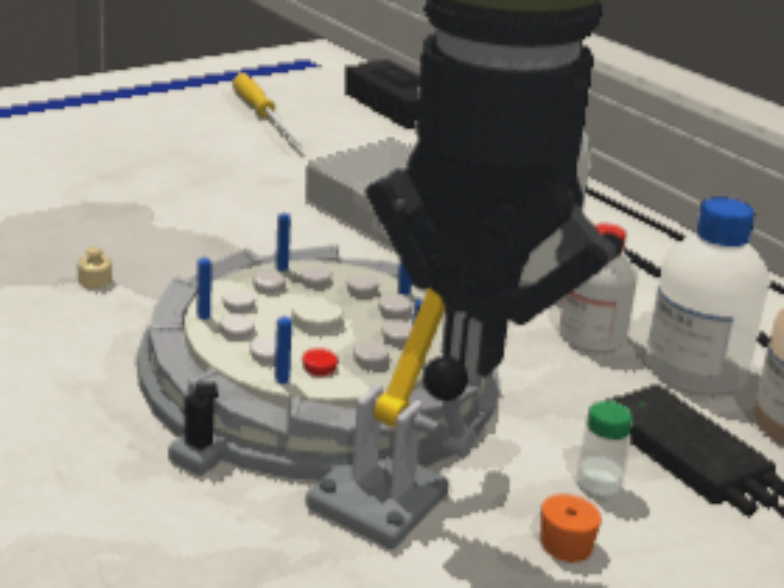

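The pawl arm now stands up (410,350) and the knob has gone over to (446,378). I back off and rise.

Request:
{"method": "carry_out", "body": {
  "steps": [1.5,0,0,0,0,0,1,3,0,0,0,0,0,1,3,0,-3,0,0,0,1,3,0,-7,0,0,0,1,3,0,-11,0,0,0,1,3,0,-11,0,0,-0.1,1,3,0,-11,0,0,-0.2,1,3,0,-11,0,0,-0.316,1]
}}

```text
time: 4.3
tcp_pos: [620.1, -258.5, 204.6]
ee_rot: [0.932, 0.363, 0.001, 0.0]
wrist_force: [-0.6, 0.3, 0.0]
gripper_width: -0.0
grasp_force: 0.0
```

```bash
python3 -c "
from h import *
to((509.2,-98.7,204))
c=cam('side'); h=cv2.cvtColor(c['img'],cv2.COLOR_RGB2HSV); m=cv2.inRange(h,(0,0,0),(180,255,45)); m[:,:365]=0;m[:,395:]=0;m[:275]=0;m[300:]=0
M=cv2.moments(m,True); u,v=M['m10']/M['m00'],M['m01']/M['m00']; print(M['m00'],u,v,onplane(c,u,v,105))
"
```

```text
4.3 [ 620.1 -258.5  204.6] toolx yaw 42.57293113688328 w -0.03540159059768259 [-0.6  0.3  0. ]
d cm [  2.65 -19.27   0.05]
176.0 378.64772727272725 285.0625 [ 563.41490476 -285.46567198  105.        ]
```

Request:
{"method": "carry_out", "body": {
  "steps": [0.7,-5,0,0,0,0,1,1.4,-10,0,0,0,0,1,2.1,-15,0,0,0,0,1,2.6,-19.3,0,0,0,0,1,2.6,-19.3,4,0,0,0,1,2.6,-19.3,8,0,0,0,1,2.6,-19.3,12,0,0,0,1,2.6,-19.3,14.7,0,0,0,1]
}}

```text
time: 5.35
tcp_pos: [508.8, -98.5, 55.6]
ee_rot: [0.933, 0.36, -0.0, -0.0]
wrist_force: [0.3, 0.8, 0.5]
gripper_width: -0.1
grasp_force: 0.0
```

```bash
python3 -c "
from h import *
c=cam('side');cv2.imwrite('pics/s3.png',cv2.resize(c['img'][150:360,220:500,::-1],None,fx=2.8,fy=2.8))
s,r=st(); n=np.array([.7396,.673]); d=s['tcp_pos'][:2]-[597,-113.5]; print(d@n, d@[-.673,.7396])"
```

```text
5.4 [507.3 -98.1  53.2] toolx yaw 42.27989733993048 w 0.20477557889410253 [ 0.6 -0.2 -2. ]
-55.97022410912282 71.7759870789581
```

View pics/s3.png

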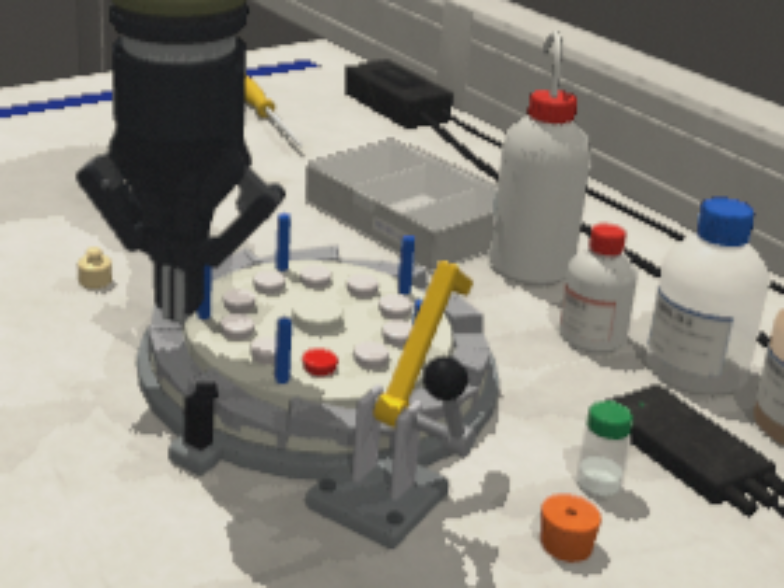

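The pawl is up and the knob is at (446,378). The fingertips (172,300) stand just outside and behind peg_1 (204,290). I push the peg in a straight line a bit short of the full notch, then measure.

Request:
{"method": "carry_out", "body": {
  "steps": [1,0,-0.3,0,0,0,1,1.8,0,-0.3,0,0,0,1,2.6,0,-0.3,0,0,0,1,3.4,0,-0.3,0,0,0,1,4.2,0,-0.3,0,0,0,1,5,0,-0.3,0,0,0,1,5.7,0,-0.3,0,0,0,1,5.7,0,-0.3,0,0,0,1]
}}

```text
time: 6.4
tcp_pos: [552.1, -60.4, 60.5]
ee_rot: [0.933, 0.361, 0.002, 0.0]
wrist_force: [0.3, -0.4, 0.7]
gripper_width: 0.1
grasp_force: 0.0
```

```bash
cat >> h.py <<'E'
def ang():
    "peg angles about known centre, folded to one peg pitch (72 deg), both cameras; red cup angle"
    for nme,C,z in(('top',(597.2,-110.4),78),('side',(595.9,-116.5),78)):
        c=cam(nme); h=cv2.cvtColor(c['img'],cv2.COLOR_RGB2HSV)
        b=(270,150,360,245) if nme=='top' else (265,215,400,320)
        k=np.zeros((420,560),np.uint8); k[b[1]:b[3],b[0]:b[2]]=1
        n,l,s,ce=cv2.connectedComponentsWithStats(cv2.inRange(h,(100,100,40),(130,255,255))*k)
        for i in range(1,n):
            if s[i,4]<8: continue
            u,v=ce[i] if nme=='top' else (s[i,0]+s[i,2]/2-.5,s[i,1]+1)
            p=onplane(c,u,v,z)[:2]-C; print(nme,np.round(p,1),'r',round(float(np.hypot(*p)),1),'ang',round(float(np.degrees(np.arctan2(p[1],p[0]))),1))
        n,l,s,ce=cv2.connectedComponentsWithStats(cv2.inRange(h,(0,150,60),(5,255,255))*k)
        for i in range(1,n):
            if s[i,4]>15: p=onplane(c,*ce[i],44)[:2]-C; print('red',np.round(p,1),round(float(np.degrees(np.arctan2(p[1],p[0]))),1))
E
python3 -c "
from h import *
s,r=st(); n=np.array([.7396,.673]); d=s['tcp_pos'][:2]-[597,-113.5]; print(d@n, d@[-.673,.7396]); ang()"
```

```text
6.4 [552.1 -60.4  60.5] toolx yaw 42.31225978620654 w 0.05340181957496174 [ 0.3 -0.4  0.7]
2.5260584735690017 69.53086311533552
top [ 64.7 -29.8] r 71.2 ang -24.8
top [48.  52.4] r 71.0 ang 47.5
top [ -8.4 -70.4] r 70.9 ang -96.8
side [49. 54.] r 72.9 ang 47.7
side [ 64.8 -28.4] r 70.8 ang -23.6
side [-54.5  23.9] r 59.5 ang 156.4
side [-71.3 -14.2] r 72.7 ang -168.7
side [-11.  -74.2] r 75.0 ang -98.5
red [-47.3 -29.5] -148.1
```

It has turned about 31.2°. I need about 4° more, aiming slightly short.

Request:
{"method": "carry_out", "body": {
  "steps": [0.2,0,0,0,0,0,1,0.35,0,0,0,0,0,1,0.45,0,0,0,0,0,1,0.45,0,0,0,0,0,1,-0.8,0,0,0,0,0,1,-2,0,0,0,0,0,1,-2,0,-4,0,0,0,1,-2,0,-9,0,0,0,1]
}}

```text
time: 7.5
tcp_pos: [533.6, -75.2, 150.3]
ee_rot: [0.933, 0.36, -0.002, -0.001]
wrist_force: [1.3, 0.5, 0.7]
gripper_width: 0.4
grasp_force: 0.0
```

```bash
python3 -c "
from h import *
st(); ang()"
```

```text
7.5 [533.6 -75.2 150.3] toolx yaw 42.2473721076074 w 0.37366032373968944 [1.3 0.5 0.7]
top [ 64.3 -31.2] r 71.5 ang -25.9
top [49.4 51.1] r 71.1 ang 46.0
top [-33.   62.6] r 70.8 ang 117.8
side [50.8 53.1] r 73.5 ang 46.3
side [-34.4  61. ] r 70.1 ang 119.4
side [-71.3 -14.2] r 72.7 ang -168.7
side [-11.7 -73.9] r 74.8 ang -99.0
red [-48.6 -28.8] -149.3
```

Total is about 32.3°, around 3.7° short. I go back behind the peg for a final small push with a longer settle.

Request:
{"method": "carry_out", "body": {
  "steps": [0,0,4,0,0,0,1,0,0,9,0,0,0,1,1.2,0,9,0,0,0,1,2,0,9,0,0,0,1,2.4,0,9,0,0,0,1,2.65,0,9,0,0,0,1,2.65,0,9,0,0,0,1,2.65,0,9,0,0,0,1]
}}

```text
time: 8.6
tcp_pos: [555.2, -56.8, 60.7]
ee_rot: [0.933, 0.361, 0.0, 0.0]
wrist_force: [0.2, 0.7, 0.4]
gripper_width: 0.1
grasp_force: 0.1
```

```bash
python3 -c "
from h import *
s,r=st(); n=np.array([.7396,.673]); d=s['tcp_pos'][:2]-[597,-113.5]; print(d@n, d@[-.673,.7396]); ang()"
```

```text
8.6 [555.2 -56.8  60.7] toolx yaw 42.26582971217813 w 0.10567550775367522 [0.2 0.7 0.4]
7.3012211096441995 70.07438630570938
top [ 63.4 -34.1] r 72.0 ang -28.3
top [51.4 48.9] r 71.0 ang 43.6
top [-12.4 -71.2] r 72.3 ang -99.9
side [50.1 48.7] r 69.9 ang 44.2
side [-51.2  26.4] r 57.6 ang 152.8
side [-71.3 -10.6] r 72.1 ang -171.6
side [-14.6 -72.5] r 74.0 ang -101.4
red [-49.  -26.6] -151.5
```

It has turned about 34.7°, 1.3° (0.02 rad) short and well within tolerance. I retreat, rise and turn back to the stand's direction.

Request:
{"method": "carry_out", "body": {
  "steps": [-1,0,0,0,0,0,1,-2,0,0,0,0,0,1,-2,0,-4,0,0,0,1,-2,0,-8,0,0,0,1,-2,0,-12,0,0,0.1,1,-2,0,-14,0,0,0.2,1,-2,0,-14,0,0,0.316,1,-2,0,-14,0,0,0.316,1]
}}

```text
time: 9.7
tcp_pos: [539.4, -70.9, 200.4]
ee_rot: [0.978, 0.21, -0.0, 0.0]
wrist_force: [-0.2, 0.5, -0.5]
gripper_width: 0.6
grasp_force: 0.0
```

```bash
python3 -c "
from h import *
to((521,-304,94)); ang()"
```

```text
9.7 [539.4 -70.9 200.4] toolx yaw 24.195442938161925 w 0.5532562453371818 [-0.2  0.5 -0.5]
d cm [-11.23  20.5   10.66]
top [ 63.4 -34.1] r 72.0 ang -28.3
top [51.4 48.9] r 71.0 ang 43.6
top [-31.   64.4] r 71.5 ang 115.7
side [50.1 48.7] r 69.9 ang 44.2
side [-31.7  64.3] r 71.6 ang 116.2
side [-71.3 -10.6] r 72.1 ang -171.6
side [-14.6 -72.5] r 74.0 ang -101.4
red [-49.1 -27.2] -151.0
```

The carousel stays put. Next I move over to the knob's -x side and down.

Request:
{"method": "carry_out", "body": {
  "steps": [-2.8,5,0,0,0,0,1,-5.6,10,0,0,0,0,1,-8.4,15.3,0,0,0,0,1,-11.2,20.5,0,0,0,0,1,-11.2,20.5,4,0,0,0,1,-11.2,20.5,8,0,0,0,1,-11.2,20.5,10.6,0,0,0,1,-11.2,20.5,10.6,0,0,0,1]
}}

```text
time: 10.8
tcp_pos: [519.8, -302.4, 91.9]
ee_rot: [0.978, 0.21, -0.002, -0.002]
wrist_force: [0.5, -0.1, 0.5]
gripper_width: -0.2
grasp_force: 0.0
```

```bash
python3 -c "
from h import *
c=cam('side');cv2.imwrite('pics/s4.png',cv2.resize(c['img'][150:360,220:500,::-1],None,fx=2.8,fy=2.8))
to((563.4,-285.5,94))"
```

```text
10.85 [ 521.1 -302.9   93.5] toolx yaw 24.2175288531714 w 0.10937454139414805 [0.6 0.1 0.3]
d cm [ 4.57  0.15 -0.05]
```

View pics/s4.png

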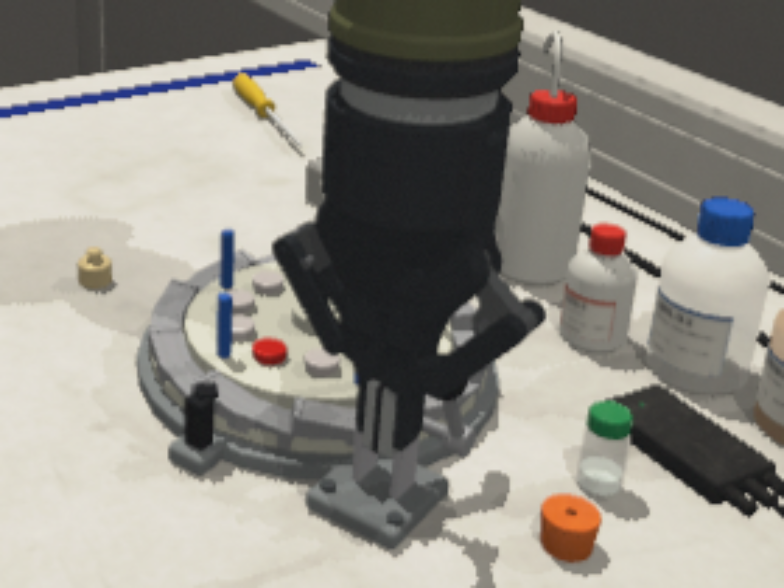

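The red cup (268,350) is now towards the pointer (200,400), and the fingertips (390,430) are on the knob's -x side. I push +x.

Request:
{"method": "carry_out", "body": {
  "steps": [1,0,0,0,0,0,1,2,0,0,0,0,0,1,3,0,0,0,0,0,1,3.8,0,0,0,0,0,1,4.6,0,0,0,0,0,1,5.4,0,0,0,0,0,1,6.2,0,0,0,0,0,1,6.2,0,0,0,0,0,1]
}}

```text
time: 11.85
tcp_pos: [579.3, -277.1, 94.2]
ee_rot: [0.978, 0.21, 0.0, -0.0]
wrist_force: [-0.5, 0.4, -0.2]
gripper_width: -0.2
grasp_force: 0.0
```

Request:
{"method": "carry_out", "body": {
  "steps": [-1.5,0,0,0,0,0,1,-3.5,0,0,0,0,0,1,-6,0,0,0,0,0,1,-6,0,-4,0,0,0,1,-8,3,-8,0,0,0,1,-10,7,-12,0,0,0,1,-12,11,-14,0,0,0,1,-12,14,-14,0,0,0,1]
}}

```text
time: 12.85
tcp_pos: [523.0, -460.1, 236.8]
ee_rot: [0.978, 0.206, -0.0, 0.003]
wrist_force: [1.0, 0.5, 0.3]
gripper_width: -0.0
grasp_force: 0.0
```

```bash
python3 -c "
from h import *
c=cam('side');cv2.imwrite('pics/s5.png',cv2.resize(c['img'][150:360,220:500,::-1],None,fx=2.8,fy=2.8))
c=cam('top');cv2.imwrite('pics/t5.png',cv2.resize(c['img'][130:260,260:420,::-1],None,fx=5,fy=4.6,interpolation=cv2.INTER_CUBIC))
st();ang()"
```

```text
12.95 [ 523.8 -459.7  234.2] toolx yaw 23.81155636030432 w 0.061635477439368425 [-0.   0.   0.2]
top [ 63.4 -34.1] r 72.0 ang -28.3
top [51.9 48.9] r 71.3 ang 43.3
top [-12.8 -70.6] r 71.7 ang -100.2
top [-30.7  64.7] r 71.6 ang 115.4
top [-70.6  -9.6] r 71.2 ang -172.3
red [-45.6 -24.5] -151.8
side [50.1 48.7] r 69.9 ang 44.2
side [-31.7  64.3] r 71.6 ang 116.2
side [ 64.2 -32.1] r 71.8 ang -26.6
side [-71.3 -10.6] r 72.1 ang -171.6
side [-12.9 -69.9] r 71.1 ang -100.5
red [-49.  -26.5] -151.6
```

View pics/s5.png

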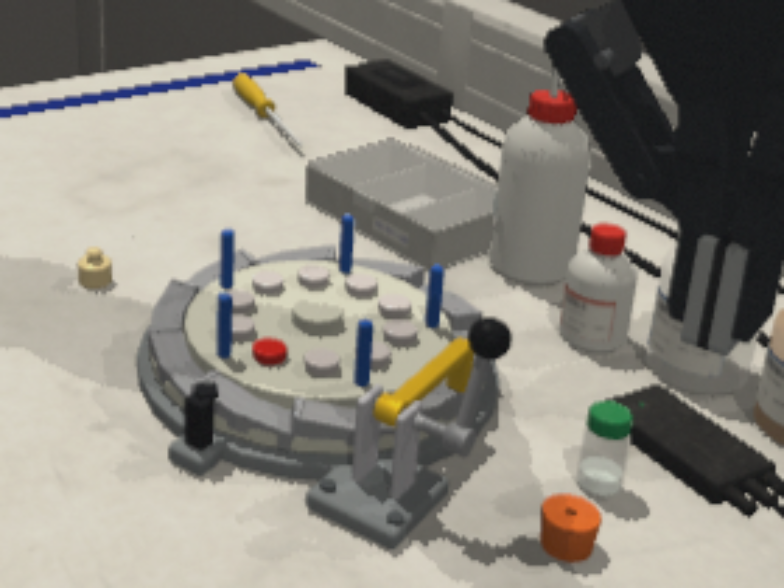

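View pics/t5.png

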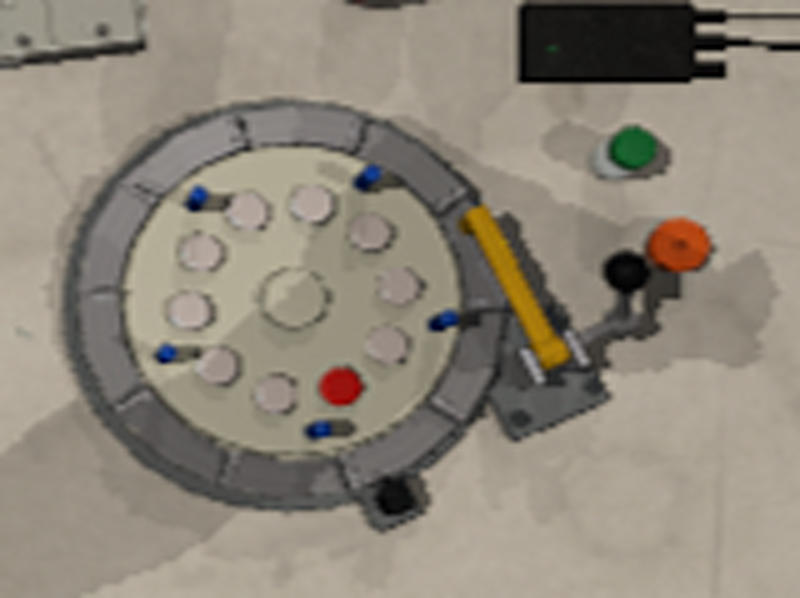

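The knob (489,338) and pawl are back at their original pixels, so the pawl is fully down. The red cup (341,387 in the top crop) lines up with the hub and pointer, and the weight, vial and stopper haven't moved. I hand in.

```bash
python3 -c "
from plant import env
print(env.hand_in())"
```

```text
the job is handed in; nothing more can be done
None
```

The job is handed in: I lifted the pawl, turned the carousel back one notch (about 35° of 36°, within tolerance) so the red cup stands at the pointer, and dropped the pawl fully back in; the weight, vial and stopper were not moved.

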